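# Refit the vent cover on the food-waste caddy and try the lid

### The arm

A 7-joint arm with a two-finger parallel gripper is mounted at the origin on a cart in front of the work surface, level with it; the furniture and walls round the work are solid. World frame = base frame: x ahead of the robot, y to its left, z up, the work surface at z = 0. Lengths are in m, angles in rad, forces in N, time in s.
With the tool pointing down it reaches from about 0.4 to 0.85 m from the base axis. Payload 4.5 kg.
Tool frame: the origin (TCP) lies between the finger pads; the fingertips stand 11 mm ahead of it and the grasp point (between the pads) lies 8 mm behind it (r.tip_reach is the distance from the TCP to the fingertips, in m); x points along the fingers, y is the direction in which the jaws open and shut, and the axes are right-handed (so a half turn about x gives the same grasp; the last joint's range is limited). The gripper opens to 88 mm and grips with 3 to 60 N. Pads are 18 mm wide; open, the fingers measure 123 mm over their backs; the gripper's body (75 mm by 187 mm) begins 45 mm behind the grasp point.
Start: joints at [1.246, 0.689, -0.195, 1.565, 0.157, 0.902, -0.215], TCP at [0.219, -0.585, 0.25] pointing down, gripper open.
Joint ranges: [-3.01, 3.01], [-0.46, 2.08], [-1.47, 1.51], [0.13, 2.56], [-1, 4.14], [0.04, 2.09], [-2.66, 2.66]. Speed limits (rad/s): [2.57, 2.57, 3.14, 3.14, 3.14, 3.14, 3.14].

### API

Orientations are given as a unit quaternion [x, y, z, w].
In Python, from plant import r gives the robot as it stands.
- The arm moves only by the tool drive_tool, never from a script. Its argument "deltas" is a list of rows, each a list of 3 entries, a list of its own where there are three numbers: the turn, a rotation vector about the tool's x, y, z in degrees, then the shift along the tool's x, y, z in cm, then the finger opening in cm, from 0 to 8.81. A call has 1 to 12 rows; each row shifts and turns the commanded pose from where the row before left it, along the tool's axes as they then stand; what a row does not reach is not made up. A row lasts 1/12 s, in which the tool goes at most 41.7 mm and 7.16 degrees, less where a joint would pass 70% of its speed; a pose out of reach is approached as far as the arm can. A call is refused whole if a number of a shift passes 4.17 or a number of a turn 7.16, either way. A call with a gripper value outside its range is refused whole. The fingers move at their own pace and stop on an object; "force" is the grip in N (left out, the last holds). Time passes only in rows, so rows that do not move let the fingers close. It gives the time, the measured TCP pose, the force and the opening at its end, in the units of the state.
- r.get_state(): the state, without advancing time (a new reading comes with each control period).
- r.snapshot(name): name is "scene" or "top" or "wrist"; returns a dict with "color" (384x512x3 uint8, red, green, blue), "fov_y" (degrees; the focal length in pixels is half the picture's height over the tangent of half this angle, whatever the lens; pixels are square), "cx", "cy" (the principal point, pixels), "extrinsics" (4x4, takes a point from world to camera coordinates); the wrist camera has in their place "tool_from_camera" (4x4, takes a point from camera to tool coordinates, whose origin is the TCP and whose axes are the tool frame's). Camera axes: x right, y up, looking along -z (the intrinsics and any distortion apply to the point x, -y, -z); pixel columns grow to the right and rows downward; lengths in m; the calibration is good to about 2 mm. A picture is of the moment at which its call begins: read the wrist's pose just before it. There is no depth.
- r.finish_job(): hands the job in, once; it reports no verdict.
The state is a dict: "clock": time; "q": joint angles; "qd": joint speeds; "joint_torque": joint torques, N m; "tool_pos": TCP position; "eef_rot": TCP orientation; "contact_force": force on the tool from outside, world axes, zero at the start; "moment": the same for the moment, N m; "opening": opening from 0.0 (shut) to 1.0 (fully open).
Only numpy, scipy, OpenCV 4.12 (cv2) and the standard library are available. Lean on these libraries where they do the work, as an engineer would, in place of code of your own. Each camera call takes 0.05 s, during which the arm holds its last target. There are 200 camera calls.

### The job

Put the vent cover plate back on the closed lid of the food-waste caddy: set it down on the four studs and shift it as needed until its holes drop over them and it lies flat on their strips, then let go of it. Then press the lever at the front of the caddy all the way down, hold the lid up for a second, and release the lever so that the lid closes again with the plate still in place. Leave the mug, the sink plug and the egg timer where they stand.

Things in the scene. Friction and masses are not known exactly. Their poses are not given: they have to be found in the camera images.
- plate_handle (a point): Middle of the bar of the vent cover's dark steel bridge handle, 28 mm above the plate's underside, 23 mm above its top face. The bar is 56 mm long (along x), 12 mm wide (along y), 12 mm high, on two equally wide posts, and stands on the plate's middle. Axes are the plate's, z up. Grasp it across y. The plate fits either way round (half a turn).
- vent_plate: The vent cover: a loose flat aluminium plate, 100 mm along its x, 124 mm along its y, 5 mm thick, about 0.16 kg, lying flat on the worktop at the start. Four through holes of 13 mm diameter at x = +-34, y = +-42 mm from its middle. Origin in the middle of its underside.
- lid_mid (a point): Middle of the top face of the caddy's white lid (172 mm along x, 200 along y), 122 mm above the worktop when closed. Axes are the lid's: x from the lever in front to the hinge at the back, y along the hinge, z out of the lid. Above it the handle bar's middle stands 39 mm high while the plate rests on top of the studs, 30 mm once it has dropped over them.
- caddy: Food-waste caddy, fixed grey box 160 x 190 x 108 mm; origin under its middle. On its lid two steel strips along y, 2 mm thick, carry four 8 mm studs 9 mm high, at x +-34, y +-42 mm from the strips' middle. The strips are set together up to 8 mm either way along y from lid_mid (x is exact): not reported, to be felt or seen. They do not shift under the plate.
- lid (a joint): Lid hinge at the back of the caddy, 0 closed, 0.70 rad fully up; coupled to the lever (lid = 1.55 x lever). It falls shut gently, in half a second to a second, when the lever is released.
- lever (a joint): Lift lever, 0 at rest, 0.45 rad pressed all the way down. It takes about 8 to 20 N on the pad (most while it moves) and springs back.
- lever_pad (a point): Middle of the top of the lever's black pad (34 mm along x, 50 mm along y) at the front of the caddy, 100 mm above the worktop at rest. Pressed from above it swings down about 28 mm about a hinge line 60 mm behind it (along y, 6 mm below the pad's top at rest). Axes are the lever's, x towards the caddy.
- mug: Blue-grey mug, 82 x 111 x 106 mm high, bystander; origin under its middle.
- plug: Black rubber sink plug with a ring, 48 mm across, 37 mm high, bystander; origin under its middle.
- timer: White egg timer, 61 mm across, 58 mm high, bystander; origin under its middle.
Not all that is in view belongs to the job. What is shaped like the vent_plate but orange is not meant.

How it is judged:
By the outcome, as a careful person would: the job done as asked, in the order asked, and still so for the second after the job is handed in, with the robot touching nothing.
It also fails if it takes over 72 s, if anything falls off the work surface, if the arm or the gripper's body presses on something with over 40 N, if the wrist force passes 120 N, or if a joint passes its speed limit or range.

## Working session

There is one attempt and no reset: what is moved stays moved. The work goes in short steps, Python scripts to look and compute and a tool call to move; the robot and the scene stay as the last step left them, time stands still between calls to the robot, and variables do not carry over. Pictures are saved under pics/ and viewed, about 8 in all and at most 12, crops included, and the job is handed in when it is done.

Besides the shell and the picture viewer there is one more tool, called after "Request:" in YAML: its name, and indented under it one key for each argument. drive_tool: Moves the arm, as the interface text tells. Its arguments: {"type":"object","properties":{"deltas":{"type":"array","items":{"type":"array"}},"force":{"type":"number"}},"required":["deltas"]}

```bash
mkdir -p pics; cat > h.py <<'E'
from plant import r
import numpy as np, cv2
from scipy.spatial.transform import Rotation as R
def snap(n):
    s=r.get_state(); d=r.snapshot(n); d['state']=s
    return d
def save(d,f,crop=None,scale=1):
    im=d['color'][:,:,::-1]
    if crop: a,b,c,e=crop; im=im[b:e,a:c]
    cv2.imwrite('pics/'+f,cv2.resize(im,None,fx=scale,fy=scale,interpolation=cv2.INTER_CUBIC))
def cam(d):
    if 'extrinsics' in d: return np.linalg.inv(np.array(d['extrinsics']))
    T=np.eye(4); T[:3,:3]=R.from_quat(d['state']['eef_rot']).as_matrix(); T[:3,3]=d['state']['tool_pos']
    return T@np.array(d['tool_from_camera'])
def ray(d,u,v):
    f=d['color'].shape[0]/2/np.tan(np.radians(d['fov_y'])/2)
    T=cam(d); k=T[:3,:3]@np.array([(u-d['cx'])/f,-(v-d['cy'])/f,-1.]); return T[:3,3],k
def onz(d,u,v,z):
    o,k=ray(d,u,v); return o+k*(z-o[2])/k[2]
def tool(v,s=None):
    s=s or r.get_state(); return R.from_quat(s['eef_rot']).inv().apply(v)
E
python3 - <<'E'
from h import *
for n in('scene','top'):
    d=snap(n); save(d,n+'0.png',scale=1.5); print({k:v for k,v in d.items() if k not in('color','state')})
s=r.get_state(); print(s, R.from_quat(s['eef_rot']).as_matrix().round(3))
E
```

```text
{'fov_y': 57.71783860172367, 'cx': 257.1592042948324, 'cy': 187.71457866969098, 'extrinsics': array([[-0.57996943, -0.81428344,  0.02404034,  0.3548184 ],
       [ 0.37400327, -0.23993346,  0.8958535 , -0.28846684],
       [-0.72371059,  0.52855881,  0.44369874, -0.64753449],
       [ 0.        ,  0.        ,  0.        ,  1.        ]])}
{'fov_y': 55.146034628596816, 'cx': 261.6614858905165, 'cy': 197.83898213487487, 'extrinsics': array([[-0.02399901, -0.9994266 , -0.02388548,  0.03965264],
       [ 0.98204231, -0.02804032,  0.18656537, -0.59089462],
       [-0.18712815, -0.01897917,  0.98215215, -1.02322437],
       [ 0.        ,  0.        ,  0.        ,  1.        ]])}
{'clock': 0.1, 'q': array([ 1.24574686,  0.68985166, -0.19450582,  1.56625032,  0.15730477,
        0.90251673, -0.21508217]), 'qd': array([-1.32048146e-03, -2.42247553e-03, -7.57926267e-05, -4.17188059e-03,
        8.13844670e-04,  1.44163187e-03,  4.07842318e-04]), 'joint_torque': array([-2.13558014e-03, -5.28497565e+01, -1.27107315e+00, -1.53836507e+01,
       -5.25300473e-02,  1.95743654e-03,  2.48822607e-05]), 'tool_pos': array([ 0.21925289, -0.58468542,  0.24901737]), 'eef_rot': array([-0.69559789, -0.12678127,  0.69590113, -0.12566503]), 'contact_force': array([-0.956168  ,  0.57129685,  0.52116077]), 'moment': array([-0.00105261,  0.00726664,  0.01347603]), 'opening': 0.9968089745571056} [[-0.001  0.351 -0.936]
 [ 0.001 -0.936 -0.351]
 [-1.    -0.002  0.   ]]
```

View pics/scene0.png

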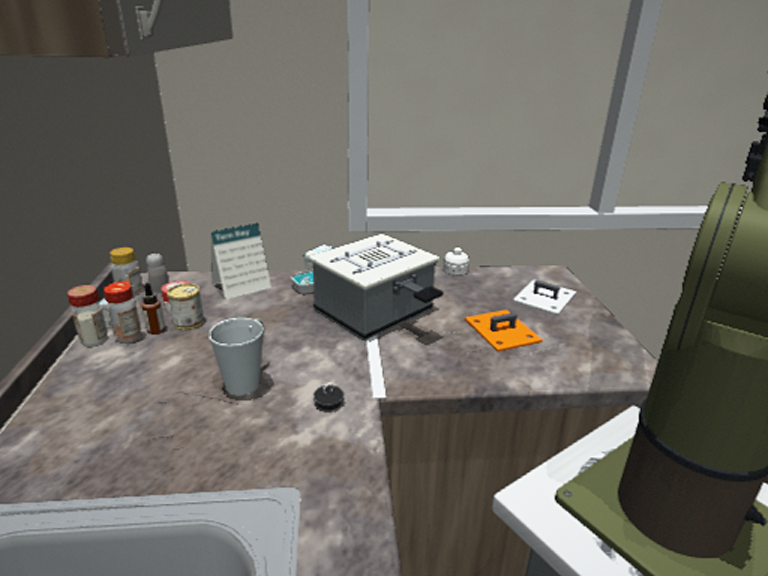

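View pics/top0.png

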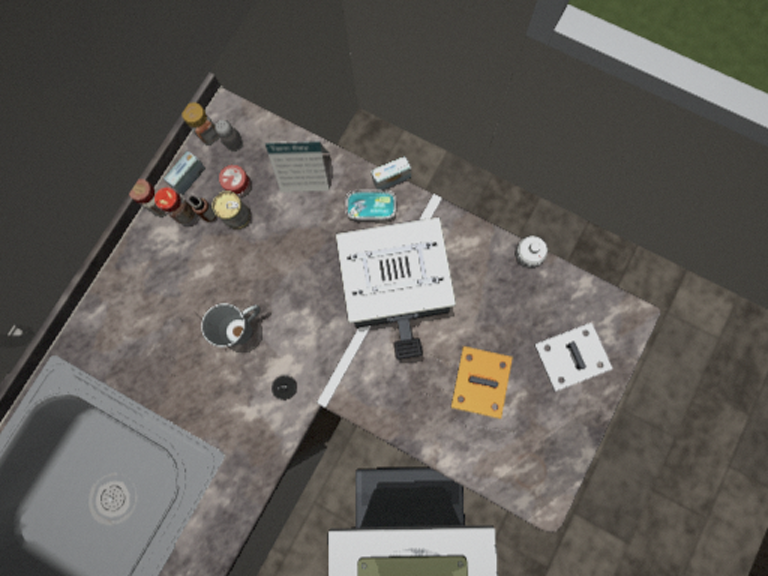

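The scene shows the caddy in the middle with its lever facing the robot. Candidates for the vent plate (pixels in the enlarged top view): the white aluminium plate at (575,356) and the orange plate at (483,381). The lid's own vent pattern at (395,268) is fixed. I choose the aluminium one and will check it in a close crop.

```bash
python3 - <<'E'
from h import *
d=snap('top'); c=d['color'].astype(int)
def blob(m,p):
    m=m.astype(np.uint8); n,l,st,ce=cv2.connectedComponentsWithStats(m)
    x0,y0,x1,y1=p; sub=l[y0:y1,x0:x1]; k=np.bincount(sub[sub>0]).argmax()
    return l==k
def rect(mask,z):
    ct=max(cv2.findContours(mask.astype(np.uint8),0,2)[0],key=cv2.contourArea)[:,0]
    P=np.array([onz(d,u,v,z)[:2] for u,v in ct]).astype(np.float32)
    (cx,cy),(w,h),a=cv2.minAreaRect(P); return np.round([cx,cy,w,h,a],4)
br=c.min(2)>165
pl=blob(br,(362,220,405,255)); print('plate',rect(pl,.005))
lid=blob(br,(235,155,295,205)); print('lid',rect(lid,.122))
dk=c.max(2)<75
win=np.zeros_like(dk); win[222:252,370:397]=1
print('handle',rect(blob(dk&win,(370,222,397,252)),.03))
win=np.zeros_like(dk); win[222:245,258:285]=1
print('pad',rect(blob(dk&win,(258,222,285,245)),.1))
print([onz(d,u/1.5,v/1.5,.122)[:2].round(4) for u,v in [(338,234),(437,219),(454,307),(347,325)]])
print('studsz~.13',[onz(d,u/1.5,v/1.5,.13)[:2].round(4) for u,v in [(352,256),(432,245),(358,293),(440,281)]])
print('pad',onz(d,407/1.5,348/1.5,.1).round(4))
a=d['color'][140:265,215:415][:,:,::-1]; cv2.imwrite('pics/c1.png',cv2.resize(a,None,fx=4,fy=4,interpolation=cv2.INTER_CUBIC))
E
```

```text
plate [ 0.4711 -0.3324  0.1007  0.1224 19.4124]
lid [0.6567 0.0175 0.2166 0.2057 7.7297]
handle [ 4.69100e-01 -3.25000e-01  5.10000e-02  7.90000e-03  2.21636e+01]
pad [ 4.88000e-01 -3.00000e-03  4.97000e-02  5.25000e-02  8.85855e+01]
[array([0.7022, 0.1224]), array([ 0.7257, -0.0645]), array([ 0.557 , -0.0889]), array([0.5292, 0.107 ])]
studsz~.13 [array([0.6565, 0.0957]), array([ 0.673 , -0.0527]), array([0.5864, 0.0855]), array([ 0.6045, -0.0648])]
pad [ 0.4865 -0.0011  0.1   ]
```

View pics/c1.png

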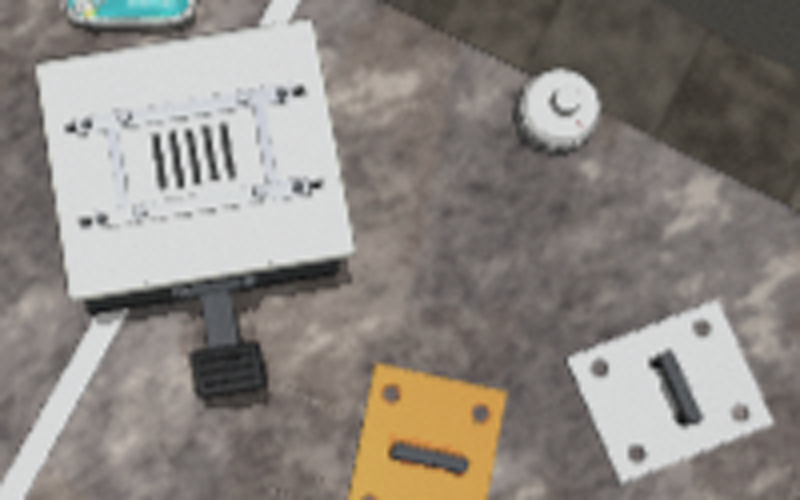

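The crop confirms the white aluminium plate with a dark handle and four holes, bar along ~20° from world x. The lid carries two strips with small stud marks whose role is still unclear, so I'll need a closer look. Moving above the plate first.

Request:
drive_tool:
  deltas:
    - [[0,0,0],[0,-1.4,-2.95],8.8]
    - [[0,0,0],[0,-1.4,-2.95],8.8]
    - [[0,0,0],[0,-1.4,-2.95],8.8]
    - [[0,0,0],[0,-1.4,-2.95],8.8]
    - [[0,0,0],[0,-1.4,-2.95],8.8]
    - [[0,0,0],[0,-1.4,-2.95],8.8]
    - [[0,0,0],[0,-1.4,-2.95],8.8]
    - [[0,0,0],[0,-1.4,-2.95],8.8]
    - [[0,0,0],[0,-1.4,-2.95],8.8]
    - [[0,0,0],[0,-1.4,-2.95],8.8]
    - [[0,0,0],[0,-1.4,-2.95],8.8]
    - [[0,0,0],[0,0,0],8.8]
  force: 30

```text
clock: 1.15
tool_pos: [0.4754, -0.3195, 0.2497]
eef_rot: [0.697, 0.132, -0.693, 0.129]
contact_force: [0.7, 0.8, -0.2]
opening: 1.0
```

```bash
python3 - <<'E'
from h import *
d=snap('wrist'); save(d,'w1.png',scale=1.2); print(d['tool_from_camera'],d['fov_y'],d['state']['tool_pos'])
c=d['color'].astype(int)
print(R.from_quat(d['state']['eef_rot']).as_matrix().round(3))
E
```

```text
[[ 7.10080739e-04  3.20438899e-01 -9.47268920e-01 -1.34695488e-01]
 [ 9.99998960e-01 -1.41672615e-03  2.70362329e-04 -4.01672348e-04]
 [-1.25538605e-03 -9.47268127e-01 -3.20439572e-01 -8.43484463e-02]
 [ 0.00000000e+00  0.00000000e+00  0.00000000e+00  1.00000000e+00]] 61.119244392742935 [ 0.4754134  -0.31950422  0.24973098]
[[ 0.005  0.362 -0.932]
 [ 0.005 -0.932 -0.362]
 [-1.    -0.003 -0.006]]
```

View pics/w1.png

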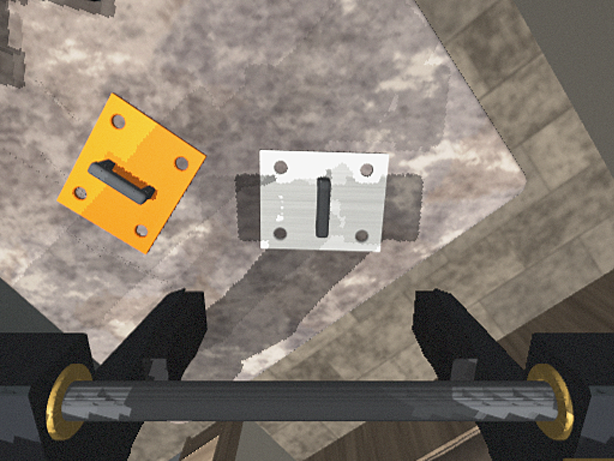

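Wrist view: plate centred at (322,203), bar from (323,178) to (322,236), well aligned between the jaws; the orange plate is to the left.

```bash
python3 - <<'E'
from h import *
d=snap('wrist'); c=d['color'].astype(int)
m=np.zeros(c.shape[:2],bool); m[140:205,257:280]=1
m&=c.max(2)<95
n,l,st,ce=cv2.connectedComponentsWithStats(m.astype(np.uint8)); k=1+st[1:,4].argmax(); print(st[k])
v,u=np.nonzero(l==k); P=np.array([onz(d,a,b,.034)[:2] for a,b in zip(u,v)],np.float32)
rc=cv2.minAreaRect(P); print(rc)
g=np.zeros(c.shape[:2],np.uint8); g[115:215,210:330]=(c[115:215,210:330].min(2)>125)
ct=max(cv2.findContours(g,0,2)[0],key=cv2.contourArea)[:,0]
pr=cv2.minAreaRect(np.array([onz(d,a,b,.005)[:2] for a,b in ct],np.float32)); print(pr)
s=d['state']
print('to handle, tool cm',100*tool(np.array([*rc[0],.022])-s['tool_pos'],s), 'plate',100*tool(np.array([*pr[0],.022])-s['tool_pos'],s))
E
```

```text
[261 144  13  50 497]
((0.47250914573669434, -0.33294546604156494), (0.056039609014987946, 0.011925105936825275), 18.651098251342773)
((0.469826340675354, -0.33872225880622864), (0.12119454145431519, 0.14942461252212524), 21.1359806060791)
to handle, tool cm [22.7553421   0.98115653  0.41759232] plate [22.75347675  1.4242303   0.87516191]
```

Request:
drive_tool:
  deltas:
    - [[2.5,0,0],[2.8,0.3,0.1],8.8]
    - [[0,0,0],[2.8,0.3,0.1],8.8]
    - [[0,0,0],[2.8,0.3,0.1],8.8]
    - [[0,0,0],[2.8,0.1,0.1],8.8]
    - [[0,0,0],[2.8,0,0],8.8]
    - [[0,0,0],[2.8,0,0],8.8]
    - [[0,0,0],[2.5,0,0],8.8]
    - [[0,0,0],[2,0,0],8.8]
    - [[0,0,0],[1.0,0,0],8.8]
    - [[0,0,0],[0.4,0,0],8.8]
    - [[0,0,0],[0,0,0],8.8]
    - [[0,0,0],[0,0,0],8.8]

```text
clock: 2.25
tool_pos: [0.4688, -0.3387, 0.0236]
eef_rot: [0.699, 0.11, -0.698, 0.111]
contact_force: [-0.5, -0.0, -0.4]
opening: 1.002
```

Request:
drive_tool:
  deltas:
    - [[0,0,0],[0,0,0],0]
    - [[0,0,0],[0,0,0],0]
    - [[0,0,0],[0,0,0],0]
    - [[0,0,0],[0,0,0],0]
    - [[0,0,0],[0,0,0],0]
    - [[0,0,0],[0,0,0],0]
    - [[0,0,0],[0,0,0],0]
    - [[0,0,0],[0,0,0],0]
    - [[0,0,0],[0,0,0],0]
    - [[0,0,0],[0,0,0],0]
  force: 40

```text
clock: 3.08
tool_pos: [0.4687, -0.3378, 0.0227]
eef_rot: [-0.698, -0.111, 0.698, -0.111]
contact_force: [0.3, 0.7, 0.4]
opening: 0.268
```

Request:
drive_tool:
  deltas:
    - [[0,0,0],[0,0,0],0]
    - [[0,0,0],[0,0,0],0]
    - [[0,0,0],[0,0,0],0]
    - [[0,0,0],[0,0,0],0]
    - [[0,0,0],[0,0,0],0]
    - [[0,0,0],[0,0,0],0]

```text
clock: 3.58
tool_pos: [0.4686, -0.3376, 0.0227]
eef_rot: [-0.698, -0.111, 0.698, -0.111]
contact_force: [-0.5, 0.3, -0.2]
opening: 0.13
```

```bash
python3 - <<'E'
from h import *
s=r.get_state(); print(s['tool_pos'],s['opening']*88,R.from_quat(s['eef_rot']).as_matrix().round(4), tool(np.array([.4725,-.3329,.022])-s['tool_pos']))
E
```

```text
[ 0.46859464 -0.33761615  0.02269014] 11.452162803645082 [[-2.000e-04  3.101e-01 -9.507e-01]
 [ 2.000e-04 -9.507e-01 -3.101e-01]
 [-1.000e+00 -3.000e-04  2.000e-04]] [ 0.00069025 -0.00327235 -0.00517546]
```

Request:
drive_tool:
  deltas:
    - [[0,0,0],[-1,0,0],0]
    - [[0,0,0],[-2,0,0],0]
    - [[2,0,0],[-3.2,0,0],0]
    - [[2,0,0],[-3.5,0,0],0]
    - [[2,0,0],[-3.5,0,0],0]
    - [[2,0,0],[-3.5,0,0],0]
    - [[2,0,0],[-3.5,0,0],0]
    - [[0,0,0],[-3.5,0,0],0]
    - [[0,0,0],[-2.5,0,0],0]
    - [[0,0,0],[-1.5,0,0],0]
    - [[0,0,0],[0,0,0],0]

```text
clock: 4.5
tool_pos: [0.4702, -0.3391, 0.3041]
eef_rot: [0.708, 0.048, -0.703, 0.051]
contact_force: [0.3, -0.5, -0.8]
opening: 0.126
```

Request:
drive_tool:
  deltas:
    - [[0,0,0],[0,-2,-0.6],0]
    - [[0,0,0],[0,-3.5,-1],0]
    - [[0,0,0],[0,-3.8,-1.1],0]
    - [[0,0,0],[0,-3.8,-1.1],0]
    - [[0,0,0],[0,-3.8,-1.1],0]
    - [[0,0,0],[0,-3.8,-1.1],0]
    - [[0,0,0],[0,-3.8,-1.1],0]
    - [[0,0,0],[0,-3.8,-1.1],0]
    - [[0,0,0],[0,-3,-0.9],0]
    - [[0,0,0],[0,-2,-0.7],0]
    - [[0,0,0],[0,0,0],0]
    - [[0,0,0],[0,0,0],0]

```text
clock: 5.5
tool_pos: [0.5183, 0.0069, 0.2987]
eef_rot: [-0.705, -0.051, 0.706, -0.051]
contact_force: [-0.3, -0.2, -1.2]
opening: 0.128
```

```bash
python3 - <<'E'
from h import *
d=snap('wrist'); save(d,'w2.png',scale=1.5); s=d['state']; print(s['tool_pos'],s['contact_force'],R.from_quat(s['eef_rot']).as_matrix().round(4))
E
```

```text
[0.51831615 0.00689333 0.29872833] [-0.33825649 -0.15004127 -1.18469166] [[-2.000e-03  1.434e-01 -9.897e-01]
 [-1.000e-04 -9.897e-01 -1.434e-01]
 [-1.000e+00 -2.000e-04  2.000e-03]]
```

View pics/w2.png

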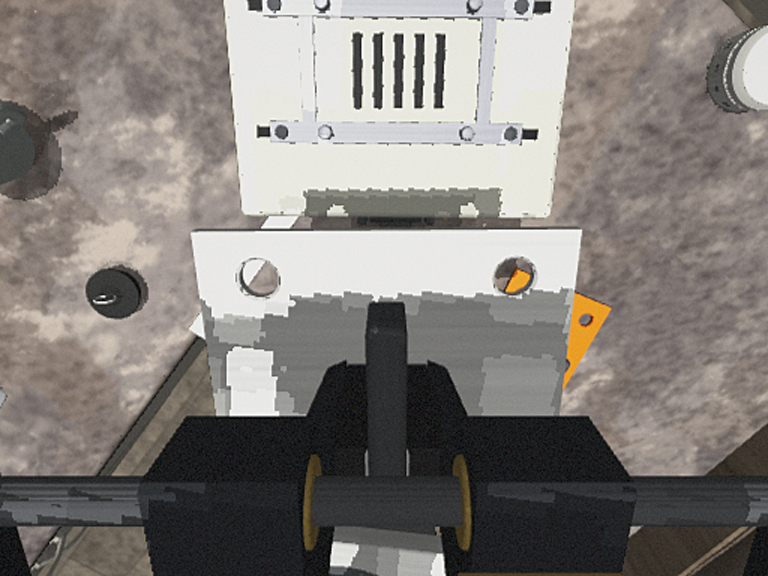

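The wrist view shows the held plate in front of the lid: plate holes at (258,277) and (515,276), round silver studs at (325,132), (467,132), (321,4), (474,4); the darker discs further out are fixing screws (too far apart for the 84 mm pitch).

```bash
python3 - <<'E'
from h import *
d=snap('wrist'); s=d['state']; M=R.from_quat(s['eef_rot']).as_matrix()
zp=s['tool_pos'][2]-.0177
H=np.array([onz(d,u/1.5,v/1.5,zp) for u,v in [(258,277),(515,276)]])
S=np.array([onz(d,u/1.5,v/1.5,.132) for u,v in [(325,132),(467,132),(321,4),(474,4)]])
ang=lambda v:np.degrees(np.arctan2(v[1],v[0]))
print('H',H.round(4),np.linalg.norm(H[0]-H[1]),ang(H[0]-H[1])-90)
print('S',S.round(4),np.linalg.norm(S[0]-S[1]),np.linalg.norm(S[2]-S[3]),np.linalg.norm(S[0]-S[2]),ang(S[0]-S[1])-90,ang(S[2]-S[3])-90,ang(S[2]-S[0]),ang(S[3]-S[1]))
th=np.radians(ang(H[0]-H[1])-90); pc=H.mean(0)-.034*np.array([np.cos(th),np.sin(th),0])
sc=S.mean(0); print('plate c',pc,'tool rel',tool(pc-s['tool_pos'],s),'stud c',sc,'diff tool cm',100*tool(sc-pc,s), 'yaw',ang(-M[:2,2]))
im=cv2.cvtColor(d['color'],cv2.COLOR_RGB2GRAY); im=cv2.resize(im,None,fx=3,fy=3,interpolation=cv2.INTER_CUBIC)
for nm,b,rr in(('holes',(440,480,1100,630),(30,50)),('studs',(560,210,1010,300),(10,22))):
    c=cv2.HoughCircles(im[b[1]:b[3],b[0]:b[2]],cv2.HOUGH_GRADIENT,1.5,40,param1=120,param2=18,minRadius=rr[0],maxRadius=rr[1])
    print(nm,None if c is None else (c[0]+[b[0],b[1],0])/2)
E
```

```text
H [[ 0.5497  0.0525  0.2812]
 [ 0.5619 -0.0304  0.2812]] 0.08382159739631832 8.37490445440065
S [[ 0.5933  0.0528  0.132 ]
 [ 0.6051 -0.0297  0.132 ]
 [ 0.6588  0.0617  0.132 ]
 [ 0.6706 -0.0206  0.132 ]] 0.08336782586830341 0.08313842795286881 0.06608718132224656 8.14727267917786 8.151266768463245 7.703723763736003 7.902625701254427
plate c [0.52214221 0.00608843 0.28115412] tool rel [ 0.01769098 -0.00043791 -0.00406144] stud c [0.63198104 0.01603824 0.132     ] diff tool cm [ 14.89213963   0.54619988 -11.04676492] yaw 8.07499503704434
holes [[258.625      277.125       19.72500038]
 [514.375      277.125       19.5       ]
 [268.375      296.625       22.875     ]
 [388.375      313.875       16.875     ]
 [300.625      279.375       23.70000076]]
studs [[321.625      131.625        5.44999981]
 [463.375      132.375        5.44999981]
 [293.125      131.625       10.55000019]
 [479.875      116.625        7.17500019]]
```

Request:
drive_tool:
  deltas:
    - [[0,0,0],[0,0.15,-2],0]
    - [[0,0,0],[0,0.2,-3],0]
    - [[0,0,0],[1,0.2,-3],0]
    - [[0,0,0],[2,0,-2],0]
    - [[0,0,0],[3,0,-1.05],0]
    - [[0,0,0],[3,0,0],0]
    - [[0,0,0],[2.3,0,0],0]
    - [[0,0,0],[1.3,0,0],0]
    - [[0,0,0],[0.6,0,0],0]
    - [[0,0,0],[0,0,0],0]
    - [[0,0,0],[0,0,0],0]
    - [[0,0,0],[0,0,0],0]

```text
clock: 6.6
tool_pos: [0.6301, 0.015, 0.169]
eef_rot: [0.706, 0.049, -0.704, 0.049]
contact_force: [0.7, 0.5, -1.5]
opening: 0.13
```

```bash
python3 - <<'E'
from h import *
d=snap('wrist'); save(d,'w3.png',crop=(120,150,400,280),scale=2.8); s=d['state']; print(s['tool_pos'],s['contact_force'],R.from_quat(s['eef_rot']).as_matrix().round(4))
print(100*tool(np.array([.632,.016,.133])-(s['tool_pos']+R.from_quat(s['eef_rot']).apply([.0227,-.0004,-.0041])),s))
E
```

```text
[0.63011688 0.01504154 0.16903172] [ 0.67623057  0.48620596 -1.48658403] [[ 2.500e-03  1.392e-01 -9.903e-01]
 [-1.000e-04 -9.903e-01 -1.392e-01]
 [-1.000e+00  5.000e-04 -2.500e-03]]
[ 1.3336265  -0.03045464  0.21918248]
```

View pics/w3.png

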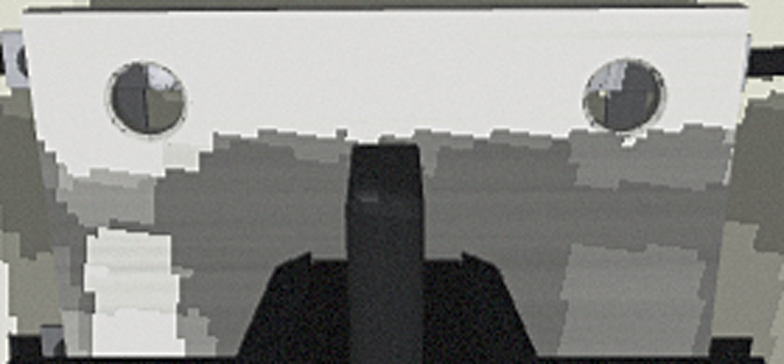

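Plate is 13 mm above the studs; through the holes (146,97) and (624,95) the view is shaded but symmetric. Now lowering with a 2 mm correction toward the lever and feeling for contact.

Request:
drive_tool:
  deltas:
    - [[0,0,0],[0.5,0,0.22],0]
    - [[0,0,0],[0.4,0,0],0]
    - [[0,0,0],[0.2,0,0],0]
    - [[0,0,0],[0.1,0,0],0]
    - [[0,0,0],[0.1,0,0],0]
    - [[0,0,0],[0.1,0,0],0]
    - [[0,0,0],[0.1,0,0],0]
    - [[0,0,0],[0,0,0],0]
    - [[0,0,0],[0,0,0],0]
    - [[0,0,0],[0,0,0],0]

```text
clock: 7.48
tool_pos: [0.6274, 0.0149, 0.1537]
eef_rot: [0.706, 0.049, -0.705, 0.05]
contact_force: [-3.2, -2.0, 6.7]
opening: 0.127
```

Request:
drive_tool:
  deltas:
    - [[0,0,0],[0,0,0.1],0]
    - [[0,0,0],[0,0,0.1],0]
    - [[0,0,0],[0,0,0],0]
    - [[0,0,0],[0,0,0],0]

```text
clock: 7.82
tool_pos: [0.627, 0.0149, 0.1539]
eef_rot: [0.707, 0.049, -0.704, 0.05]
contact_force: [2.5, -1.7, 6.0]
opening: 0.13
```

Request:
drive_tool:
  deltas:
    - [[0,0,0],[0,0.1,0],0]
    - [[0,0,0],[0,0.1,0],0]
    - [[0,0,0],[0,0,0],0]
    - [[0,0,0],[0,0,0],0]

```text
clock: 8.15
tool_pos: [0.6271, 0.0147, 0.1538]
eef_rot: [0.707, 0.051, -0.704, 0.049]
contact_force: [0.3, 2.0, 6.3]
opening: 0.126
```

```bash
python3 - <<'E'
from h import *
d=snap('wrist'); e=snap('scene'); s=d['state']
a=cv2.resize(d['color'][150:280,120:400],None,fx=2.8,fy=2.8,interpolation=cv2.INTER_CUBIC)
b=cv2.resize(e['color'][120:230,200:312],None,fx=2.2,fy=2.2,interpolation=cv2.INTER_CUBIC)
o=np.zeros((a.shape[0]+b.shape[0],784,3),np.uint8); o[:a.shape[0]]=a[:,:784]; o[a.shape[0]:,:b.shape[1]]=b
cv2.imwrite('pics/w4.png',o[:,:,::-1])
print(s['joint_torque'].round(1),s['contact_force'],s['moment'])
E
```

```text
[  0.9 -50.9   1.3 -10.4   0.4   0.4  -0. ] [0.34855724 2.022308   6.2878659 ] [ 0.57315477 -0.19786996  0.03416394]
```

View pics/w4.png

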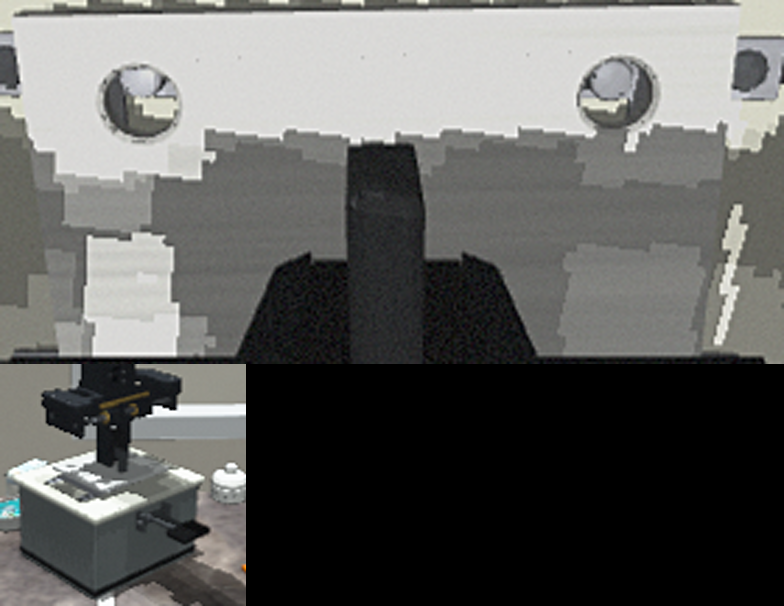

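Through the far holes the stud tops are now visible: left hole centre (141,102) with stud at (141,80), right hole (617,93) with stud at (612,77). With parallax allowed for, the plate should go about 1.5–2 mm further toward the hinge and hardly sideways.

Request:
drive_tool:
  deltas:
    - [[0,0,0],[0,-0.1,-0.1],0]
    - [[0,0,0],[0,-0.05,-0.1],0]
    - [[0,0,0],[0,0,-0.1],0]
    - [[0,0,0],[0,0,-0.1],0]
    - [[0,0,0],[0,0,0],0]
    - [[0,0,0],[0,0,0],0]

```text
clock: 8.75
tool_pos: [0.6286, 0.0154, 0.152]
eef_rot: [-0.705, -0.05, 0.706, -0.05]
contact_force: [-0.8, 0.2, -0.9]
opening: 0.129
```

Contact force vanished and the tool sank: it is dropping over the studs. Lowering on.

Request:
drive_tool:
  deltas:
    - [[0,0,0],[0.1,0,0],0]
    - [[0,0,0],[0.1,0,0],0]
    - [[0,0,0],[0.1,0,0],0]
    - [[0,0,0],[0.1,0,0],0]
    - [[0,0,0],[0.1,0,0],0]
    - [[0,0,0],[0.1,0,0],0]
    - [[0,0,0],[0,0,0],0]
    - [[0,0,0],[0,0,0],0]

```text
clock: 9.42
tool_pos: [0.629, 0.0152, 0.1467]
eef_rot: [-0.705, -0.05, 0.705, -0.05]
contact_force: [-0.6, 1.5, -0.5]
opening: 0.13
```

Request:
drive_tool:
  deltas:
    - [[0,0,0],[0.1,0,0],0]
    - [[0,0,0],[0.1,0,0],0]
    - [[0,0,0],[0,0,0],0]
    - [[0,0,0],[0,0,0],0]

```text
clock: 9.75
tool_pos: [0.6292, 0.0152, 0.1465]
eef_rot: [0.706, 0.05, -0.705, 0.05]
contact_force: [-4.2, -0.6, 11.8]
opening: 0.13
```

Seated: 12 N at z 0.1465, as expected for the plate flat on the strips. Relieve, open, rise.

Request:
drive_tool:
  deltas:
    - [[0,0,0],[-0.2,0,0],4]
    - [[0,0,0],[0,0,0],4]
    - [[0,0,0],[0,0,0],4]
    - [[0,0,0],[0,0,0],4]
    - [[0,0,0],[0,0,0],4]
    - [[0,0,0],[0,0,0],4]
    - [[0,0,0],[0,0,0],4]

```text
clock: 10.33
tool_pos: [0.629, 0.0152, 0.1465]
eef_rot: [-0.705, -0.05, 0.705, -0.05]
contact_force: [0.9, 0.0, -0.2]
opening: 0.455
```

Request:
drive_tool:
  deltas:
    - [[0,0,0],[-1,0,0],4]
    - [[0,0,0],[-2,0,0],4]
    - [[0,0,0],[-3,0,0],4]
    - [[0,0,0],[-3,0,0],4]
    - [[0,0,0],[-2,0,0],4]
    - [[0,0,0],[-1,0,2],0]
    - [[0,0,0],[0,0,4],0]
    - [[0,0,0],[0,0,4],0]
    - [[0,0,0],[0,0,3],0]
    - [[0,0,0],[0,0,1],0]
    - [[0,0,0],[0,0,0],0]
    - [[0,0,0],[0,0,0],0]

```text
clock: 11.33
tool_pos: [0.4912, -0.0044, 0.2677]
eef_rot: [0.706, 0.05, -0.705, 0.05]
contact_force: [0.5, -0.4, 0.3]
opening: 0.006
```

```bash
python3 - <<'E'
from h import *
d=snap('wrist'); save(d,'w5.png',scale=1.5); s=d['state']; print(s['tool_pos'],s['opening'],R.from_quat(s['eef_rot']).as_matrix().round(4))
E
```

```text
[ 0.49124042 -0.00442607  0.26765764] 0.0055699400763161155 [[ 2.300e-03  1.400e-01 -9.901e-01]
 [ 1.000e-04 -9.901e-01 -1.400e-01]
 [-1.000e+00  2.000e-04 -2.300e-03]]
```

View pics/w5.png

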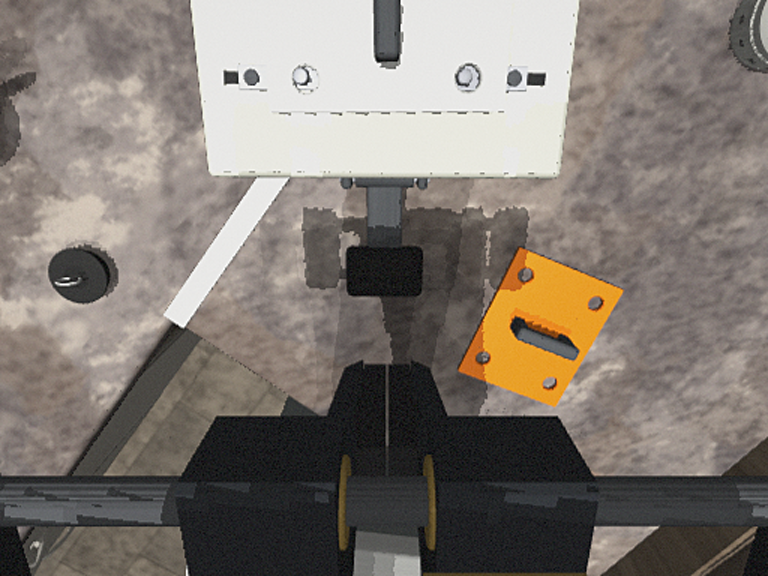

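The plate sits with the near studs inside its near holes (304,77) and (467,77); the lever pad is at (384,271), free. I'll press it with closed, tilted fingers (wrist leaning away from the rising lid).

```bash
python3 - <<'E'
from h import *
d=snap('wrist'); s=d['state']
p=[onz(d,u/1.5,v/1.5,.1) for u,v in [(384,271),(384,247),(384,296),(347,271),(422,271)]]; print(np.round(p,4),s['q'].round(3))
f=np.array([-.9901,-.1405,0])  # toward robot
tgt=p[0]+.002*f
M=R.from_quat(s['eef_rot'])*R.from_euler('y',20,degrees=True)
tip=np.array([.011,0,0])
for z in(.125,.100,.072):
    t=tgt.copy(); t[2]=z
    print(z,'tcp',(t-M.apply(tip)).round(4),'tool now cm',(100*s_ if 0 else 100*tool(t-M.apply(tip)-s['tool_pos'],s)).round(2))
print('down 1cm in tilted axes',M.inv().apply([0,0,-1]).round(3))
E
```

```text
[[ 4.886e-01 -2.500e-03  1.000e-01]
 [ 5.043e-01 -3.000e-04  1.000e-01]
 [ 4.718e-01 -4.900e-03  1.000e-01]
 [ 4.853e-01  2.110e-02  1.000e-01]
 [ 4.921e-01 -2.670e-02  1.000e-01]] [-0.022  0.489 -0.096  1.941  0.069  0.712 -1.589]
0.125 tcp [ 0.4829 -0.0033  0.1353] tool now cm [13.21 -0.22  0.93]
0.1 tcp [ 0.4829 -0.0033  0.1103] tool now cm [15.71 -0.22  0.94]
0.072 tcp [ 0.4829 -0.0033  0.0823] tool now cm [18.51 -0.22  0.95]
down 1cm in tilted axes [ 0.939 -0.     0.345]
```

Request:
drive_tool:
  deltas:
    - [[0,0,0],[2.2,-0.1,0.5],0]
    - [[0,0,0],[3,-0.1,0.4],0]
    - [[0,0,0],[3,0,0],0]
    - [[0,0,0],[3,0,0],0]
    - [[0,0,0],[2,0,0],0]
    - [[0,4,0],[0,0,0],0]
    - [[0,6,0],[0,0,0],0]
    - [[0,6,0],[0,0,0],0]
    - [[0,4,0],[0,0,0],0]
    - [[0,0,0],[0,0,0],0]
    - [[0,0,0],[0,0,0],0]

```text
clock: 12.35
tool_pos: [0.4888, -0.0053, 0.1433]
eef_rot: [0.77, 0.055, -0.634, 0.045]
contact_force: [0.1, -0.6, 0.4]
opening: 0.005
```

Request:
drive_tool:
  deltas:
    - [[0,0,0],[0.94,0,0.34],0]
    - [[0,0,0],[0.94,0,0.34],0]
    - [[0,0,0],[0.38,0,0.14],0]
    - [[0,0,0],[0.28,0,0.1],0]
    - [[0,0,0],[0.28,0,0.1],0]
    - [[0,0,0],[0,0,0],0]

```text
clock: 12.85
tool_pos: [0.4885, -0.0068, 0.1289]
eef_rot: [0.766, 0.054, -0.639, 0.044]
contact_force: [0.7, -0.4, 0.7]
opening: 0.002
```

Request:
drive_tool:
  deltas:
    - [[0,0,0],[0,0,0],0]
    - [[0,0,0],[0,0,0],0]
    - [[0,0,0],[0,0,0],0]

```text
clock: 13.1
tool_pos: [0.4881, -0.0068, 0.1295]
eef_rot: [0.766, 0.054, -0.639, 0.045]
contact_force: [0.6, -0.1, 0.6]
opening: 0.003
```

```bash
python3 - <<'E'
from h import *
s=r.get_state(); print(s['tool_pos'],s['q'].round(3),s['qd'].round(3),R.from_quat(s['eef_rot']).as_matrix().round(3),s['contact_force'])
E
```

```text
[ 0.48807895 -0.00678626  0.12945758] [-0.02   0.699 -0.081  2.245  1.149  0.043 -2.653] [ 0.001 -0.001 -0.     0.002  0.01  -0.001 -0.006] [[ 0.179  0.14  -0.974]
 [ 0.027 -0.99  -0.138]
 [-0.984 -0.001 -0.181]] [ 0.62293834 -0.06253615  0.62541187]
```

Joint 6 (0.043) and joint 7 (-2.65) have run into their limits, so tilting this way is not possible here. I'll back up, straighten, and turn the tool half round (camera to the robot's side) instead.

Request:
drive_tool:
  deltas:
    - [[0,0,0],[-2,0,0],0]
    - [[0,0,0],[-2.5,0,0],0]
    - [[0,0,0],[-2.5,0,0],0]
    - [[0,0,0],[-2.5,0,0],0]
    - [[0,-3,0],[-1.5,0,0],0]
    - [[0,-4,0],[0,0,0],0]
    - [[0,-3,0],[0,0,0],0]
    - [[0,0,0],[0,0,0],0]
    - [[0,0,0],[0,0,0],0]

```text
clock: 13.85
tool_pos: [0.4687, -0.0096, 0.236]
eef_rot: [0.708, 0.051, -0.703, 0.049]
contact_force: [-0.9, -0.6, -0.1]
opening: 0.002
```

```bash
cat > st.py <<'E'
from h import *
s=r.get_state(); print(round(s['clock'],2),s['tool_pos'].round(4),s['q'].round(3),'\n',R.from_quat(s['eef_rot']).as_matrix().round(3),s['contact_force'].round(1))
tip=s['tool_pos']+R.from_quat(s['eef_rot']).apply([.011,0,0]); print('tip',tip.round(4),'to pad (tool cm)',100*tool(np.array([.4886,-.0025,.1])-tip,s).round(4))
E
python3 st.py
```

```text
13.85 [ 0.4687 -0.0096  0.236 ] [ 0.402  0.594 -0.752  2.027  0.6    0.742 -2.151] 
 [[ 0.007  0.14  -0.99 ]
 [ 0.003 -0.99  -0.14 ]
 [-1.    -0.002 -0.007]] [-0.9 -0.6 -0.1]
tip [ 0.4687 -0.0096  0.225 ] to pad (tool cm) [12.51 -0.4  -1.97]
```

Request:
drive_tool:
  deltas:
    - [[0,0,0],[0,-0.2,-1],0]
    - [[0,0,0],[0,-0.2,-1],0]
    - [[7,0,0],[0,0,0],0]
    - [[7,0,0],[0,0,0],0]
    - [[7,0,0],[0,0,0],0]
    - [[7,0,0],[0,0,0],0]
    - [[7,0,0],[0,0,0],0]
    - [[7,0,0],[0,0,0],0]
    - [[7,0,0],[0,0,0],0]
    - [[7,0,0],[0,0,0],0]
    - [[7,0,0],[0,0,0],0]
    - [[7,0,0],[0,0,0],0]

```text
clock: 14.85
tool_pos: [0.4868, -0.0033, 0.2366]
eef_rot: [0.607, -0.364, -0.603, -0.368]
contact_force: [-0.0, 1.0, -1.4]
opening: 0.001
```

Request:
drive_tool:
  deltas:
    - [[7,0,0],[0,0,0],0]
    - [[7,0,0],[0,0,0],0]
    - [[7,0,0],[0,0,0],0]
    - [[7,0,0],[0,0,0],0]
    - [[7,0,0],[0,0,0],0]
    - [[7,0,0],[0,0,0],0]
    - [[7,0,0],[0,0,0],0]
    - [[7,0,0],[0,0,0],0]
    - [[7,0,0],[0,0,0],0]
    - [[7,0,0],[0,0,0],0]
    - [[7,0,0],[0,0,0],0]
    - [[7,0,0],[0,0,0],0]

```text
clock: 15.85
tool_pos: [0.4213, -0.0694, 0.267]
eef_rot: [-0.226, 0.673, 0.257, 0.656]
contact_force: [0.9, -1.3, 0.2]
opening: 0.005
```

Request:
drive_tool:
  deltas:
    - [[7,0,0],[0,0,0],0]
    - [[7,0,0],[0,0,0],0]
    - [[7,0,0],[0,0,0],0]
    - [[5,0,0],[0,0,0],0]
    - [[0,0,0],[0,0,0],0]
    - [[0,0,0],[0,0,0],0]

```text
clock: 16.35
tool_pos: [0.3384, -0.1411, 0.2557]
eef_rot: [-0.084, 0.702, 0.15, 0.691]
contact_force: [0.2, 0.2, 0.3]
opening: 0.006
```

```bash
python3 st.py
```

```text
16.35 [ 0.3384 -0.1411  0.2557] [-0.376  0.897  1.51   2.263 -0.999  1.205 -2.655] 
 [[-0.03  -0.326  0.945]
 [ 0.09   0.941  0.328]
 [-0.996  0.095  0.001]] [0.2 0.2 0.3]
tip [ 0.338  -0.1401  0.2447] to pad (tool cm) [15.18  6.66 18.73]
```

The positive turn drives joint 7 deeper into its limit; unwinding the other way, which has room.

Request:
drive_tool:
  deltas:
    - [[-7,0,0],[0,0,0],0]
    - [[-7,0,0],[0,0,0],0]
    - [[-7,0,0],[0,0,0],0]
    - [[-7,0,0],[0,0,0],0]
    - [[-7,0,0],[0,0,0],0]
    - [[-7,0,0],[0,0,0],0]
    - [[-7,0,0],[0,0,0],0]
    - [[-7,0,0],[0,0,0],0]
    - [[-7,0,0],[0,0,0],0]
    - [[-7,0,0],[0,0,0],0]
    - [[-7,0,0],[0,0,0],0]
    - [[-7,0,0],[0,0,0],0]

```text
clock: 17.35
tool_pos: [0.34, -0.1403, 0.2558]
eef_rot: [-0.528, 0.418, 0.584, 0.453]
contact_force: [-0.8, 0.5, -0.7]
opening: 0.002
```

Request:
drive_tool:
  deltas:
    - [[-7,0,0],[0,0,0],0]
    - [[-7,0,0],[0,0,0],0]
    - [[-7,0,0],[0,0,0],0]
    - [[-7,0,0],[0,0,0],0]
    - [[-7,0,0],[0,0,0],0]
    - [[-7,0,0],[0,0,0],0]
    - [[-7,0,0],[0,0,0],0]
    - [[-7,0,0],[0,0,0],0]
    - [[-7,0,0],[0,0,0],0]
    - [[-7,0,0],[0,0,0],0]
    - [[-7,0,0],[0,0,0],0]
    - [[-7,0,0],[0,0,0],0]

```text
clock: 18.35
tool_pos: [0.34, -0.1404, 0.2558]
eef_rot: [-0.696, -0.08, 0.713, -0.016]
contact_force: [0.3, 0.1, -0.0]
opening: 0.005
```

```bash
python3 st.py
```

```text
18.35 [ 0.34   -0.1404  0.2558] [-0.094  0.459  0.638  2.25  -0.553  0.663 -0.468] 
 [[-0.03   0.135 -0.99 ]
 [ 0.088 -0.987 -0.137]
 [-0.996 -0.091  0.018]] [ 0.3  0.1 -0. ]
tip [ 0.3396 -0.1394  0.2449] to pad (tool cm) [ 15.18 -10.18 -16.89]
```

Request:
drive_tool:
  deltas:
    - [[0,0,5.2],[0,-1,-1.6],0]
    - [[0,1,0],[0,-1.9,-3.2],0]
    - [[0,0,0],[0,-1.9,-3.2],0]
    - [[0,0,0],[0,-1.9,-3.2],0]
    - [[0,0,0],[0,-1.9,-3.2],0]
    - [[0,0,0],[0,-1.6,-2.6],0]
    - [[0,0,0],[0,0,0],0]
    - [[-7,0,0],[0,0,0],0]
    - [[-7,0,0],[0,0,0],0]
    - [[-7,0,0],[0,0,0],0]
    - [[-7,0,0],[0,0,0],0]
    - [[-7,0,0],[0,0,0],0]

```text
clock: 19.35
tool_pos: [0.4946, -0.0174, 0.2556]
eef_rot: [-0.658, -0.259, 0.659, -0.258]
contact_force: [-0.2, 0.3, 0.0]
opening: 0.005
```

```bash
python3 st.py
```

```text
19.35 [ 0.4946 -0.0174  0.2556] [-0.382  0.565  0.521  1.963 -0.416  0.722 -0.433] 
 [[-0.002  0.68  -0.733]
 [ 0.001 -0.733 -0.68 ]
 [-1.    -0.002  0.001]] [-0.2  0.3  0. ]
tip [ 0.4946 -0.0174  0.2446] to pad (tool cm) [14.46 -1.48 -0.59]
```

Request:
drive_tool:
  deltas:
    - [[-7,0,0],[0,0,0],0]
    - [[-7,0,0],[0,0,0],0]
    - [[-7,0,0],[0,0,0],0]
    - [[-7,0,0],[0,0,0],0]
    - [[-7,0,0],[0,0,0],0]
    - [[-7,0,0],[0,0,0],0]
    - [[-7,0,0],[0,0,0],0]
    - [[-7,0,0],[0,0,0],0]
    - [[-7,0,0],[0,0,0],0]
    - [[-7,0,0],[0,0,0],0]
    - [[-7,0,0],[0,0,0],0]
    - [[-7,0,0],[0,0,0],0]

```text
clock: 20.35
tool_pos: [0.4946, -0.0175, 0.2556]
eef_rot: [0.316, 0.633, -0.317, 0.632]
contact_force: [-0.2, -0.9, 0.3]
opening: 0.002
```

Request:
drive_tool:
  deltas:
    - [[-7,0,0],[0,0,0],0]
    - [[-7,0,0],[0,0,0],0]
    - [[-7,0,0],[0,0,0],0]
    - [[-7,0,0],[0,0,0],0]
    - [[-7,0,0],[0,0,0],0]
    - [[-7,0,0],[0,0,0],0]
    - [[-7,0,0],[0,0,0],0]
    - [[-7,0,0],[0,0,0],0]
    - [[-5,0,0],[0,0,0],0]
    - [[0,0,0],[0,0,0],0]
    - [[0,0,0],[0,0,0],0]

```text
clock: 21.27
tool_pos: [0.4947, -0.0178, 0.2556]
eef_rot: [-0.045, 0.706, 0.045, 0.705]
contact_force: [-0.5, 0.1, -0.7]
opening: 0.005
```

```bash
python3 st.py
```

```text
21.27 [ 0.4947 -0.0178  0.2556] [ 0.108  0.519 -0.253  1.939  0.19   0.709  1.44 ] 
 [[-0.002 -0.127  0.992]
 [ 0.001  0.992  0.127]
 [-1.     0.001 -0.002]] [-0.5  0.1 -0.7]
tip [ 0.4947 -0.0178  0.2446] to pad (tool cm) [14.46  1.58 -0.38]
```

Request:
drive_tool:
  deltas:
    - [[0,0,0],[2,0.6,-0.2],0]
    - [[0,0,0],[3,0.6,-0.3],0]
    - [[0,0,0],[3,0.4,-0.2],0]
    - [[0,0,0],[3,0,0],0]
    - [[0,3,0],[1.5,0,0],0]
    - [[0,3,0],[0.5,0,0],0]
    - [[0,0,0],[0,0,0],0]
    - [[0,0,0],[0,0,0],0]

```text
clock: 21.93
tool_pos: [0.486, -0.0028, 0.1254]
eef_rot: [-0.047, 0.742, 0.043, 0.668]
contact_force: [0.2, -0.3, 0.5]
opening: 0.009
```

```bash
python3 st.py
```

```text
21.93 [ 0.486  -0.0028  0.1254] [ 0.022  0.756 -0.186  1.992  0.257  0.523  1.348] 
 [[-0.104 -0.128  0.986]
 [-0.012  0.992  0.127]
 [-0.994  0.001 -0.105]] [ 0.2 -0.3  0.5]
tip [ 0.4848 -0.0029  0.1145] to pad (tool cm) [ 1.4  -0.01  0.53]
```

Request:
drive_tool:
  deltas:
    - [[0,0,0],[0.7,0,0.07],0]
    - [[0,0,0],[0.5,0,0.05],0]
    - [[0,0,0],[0.4,0,0.04],0]
    - [[0,0,0],[0.4,0,0.04],0]
    - [[0,0,0],[0.4,0,0.04],0]
    - [[0,0,0],[0,0,0],0]

```text
clock: 22.43
tool_pos: [0.4849, -0.0034, 0.1026]
eef_rot: [-0.048, 0.742, 0.043, 0.667]
contact_force: [-1.2, -0.6, 11.2]
opening: 0.006
```

Pad contacted (11 N); tip about 8 mm into the stroke. Continuing down gently.

Request:
drive_tool:
  deltas:
    - [[0,0,0],[0.3,0,0.03],0]
    - [[0,0,0],[0.3,0,0.03],0]
    - [[0,0,0],[0.3,0,0.03],0]
    - [[0,0,0],[0.3,0,0.03],0]
    - [[0,0,0],[0.3,0,0.03],0]
    - [[0,0,0],[0,0,0],0]

```text
clock: 22.93
tool_pos: [0.4873, -0.003, 0.088]
eef_rot: [-0.047, 0.74, 0.043, 0.669]
contact_force: [1.3, 0.4, 11.2]
opening: 0.003
```

Request:
drive_tool:
  deltas:
    - [[0,0,0],[0.2,0,0.02],0]
    - [[0,0,0],[0.2,0,0.02],0]
    - [[0,0,0],[0,0,0],0]

```text
clock: 23.18
tool_pos: [0.4876, -0.003, 0.087]
eef_rot: [-0.048, 0.74, 0.043, 0.67]
contact_force: [-2.7, -0.1, 44.4]
opening: 0.006
```

End stop reached (force jumped to 44 N); easing off a little while staying on the stop, and holding.

Request:
drive_tool:
  deltas:
    - [[0,0,0],[-0.15,0,0],0]
    - [[0,0,0],[0,0,0],0]

```text
clock: 23.35
tool_pos: [0.4875, -0.003, 0.0873]
eef_rot: [-0.047, 0.74, 0.043, 0.67]
contact_force: [-1.2, 0.3, 31.7]
opening: 0.008
```

Request:
drive_tool:
  deltas:
    - [[0,0,0],[0,0,0],0]
    - [[0,0,0],[0,0,0],0]
    - [[0,0,0],[0,0,0],0]
    - [[0,0,0],[0,0,0],0]
    - [[0,0,0],[0,0,0],0]
    - [[0,0,0],[0,0,0],0]

```text
clock: 23.85
tool_pos: [0.4875, -0.003, 0.0873]
eef_rot: [-0.047, 0.74, 0.043, 0.67]
contact_force: [-1.2, 0.4, 32.2]
opening: 0.005
```

```bash
python3 - <<'E'
from h import *
save(snap('scene'),'s6.png',crop=(180,90,360,240),scale=4)
E
python3 st.py
```

```text
23.9 [ 0.4876 -0.003   0.0874] [ 0.004  0.824 -0.156  2.009  0.281  0.43   1.328] 
 [[-0.099 -0.128  0.987]
 [-0.012  0.992  0.128]
 [-0.995  0.    -0.099]] [-1.3  0.5 31.4]
tip [ 0.4865 -0.0031  0.0764] to pad (tool cm) [-2.37  0.04 -0.02]
```

View pics/s6.png

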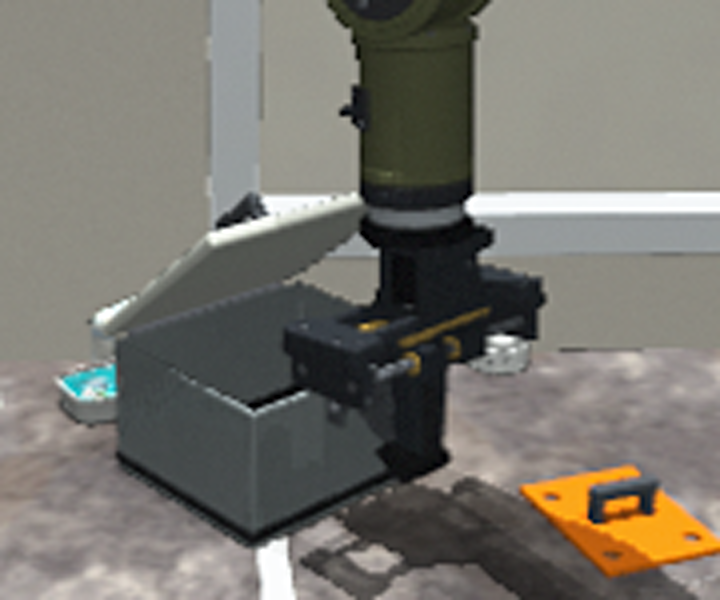

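The scene view shows the lid raised with the plate still on it (its handle at (240,210) behind the lid). Checking the lid angle from its left front corner (212,240) while holding.

```bash
python3 - <<'E'
from h import *
d=r.snapshot('scene'); E=np.array(d['extrinsics']); f=192/np.tan(np.radians(d['fov_y'])/2)
a=np.radians(8.1); ex=np.array([np.cos(a),np.sin(a),0]); ey=np.array([-np.sin(a),np.cos(a),0])
mid=np.array([.632,.016,.122])
for hx in(.080,.086):
  for th in(.45,.5,.55,.6,.65,.7):
    L=hx+.086
    row=[]
    for sy in(1,-1):
      for dz in(0,-.008):
        p=mid+ex*(hx-L*np.cos(th)+dz*-np.sin(th)*-1*-1)+sy*.1*ey+np.array([0,0,L*np.sin(th)+dz*np.cos(th)])
        c=E[:3,:3]@p+E[:3,3]; row+=[round((d['cx']-f*c[0]/c[2]-180)*4),round((d['cy']+f*c[1]/c[2]-90)*4)]
    print(hx,th,row)
E
```

```text
0.08 0.45 [240, 290, 236, 298, 444, 223, 440, 231]
0.08 0.5 [236, 277, 232, 286, 441, 212, 437, 220]
0.08 0.55 [232, 265, 227, 273, 438, 202, 433, 209]
0.08 0.6 [227, 253, 223, 261, 434, 191, 429, 198]
0.08 0.65 [222, 241, 217, 249, 429, 181, 424, 187]
0.08 0.7 [217, 230, 212, 237, 425, 171, 419, 177]
0.086 0.45 [239, 286, 236, 294, 444, 220, 440, 228]
0.086 0.5 [235, 273, 231, 281, 441, 208, 436, 216]
0.086 0.55 [231, 260, 227, 268, 437, 197, 432, 205]
0.086 0.6 [226, 248, 222, 255, 433, 186, 428, 193]
0.086 0.65 [221, 235, 216, 243, 428, 176, 423, 182]
0.086 0.7 [216, 223, 210, 230, 424, 165, 418, 171]
```

Lid angle about 0.65–0.70 with a hard stop at the lever: fully down. Hold another second, then release.

Request:
drive_tool:
  deltas:
    - [[0,0,0],[0,0,0],0]
    - [[0,0,0],[0,0,0],0]
    - [[0,0,0],[0,0,0],0]
    - [[0,0,0],[0,0,0],0]
    - [[0,0,0],[0,0,0],0]
    - [[0,0,0],[0,0,0],0]
    - [[0,0,0],[0,0,0],0]
    - [[0,0,0],[0,0,0],0]
    - [[0,0,0],[0,0,0],0]
    - [[0,0,0],[0,0,0],0]
    - [[0,0,0],[0,0,0],0]
    - [[0,0,0],[0,0,0],0]

```text
clock: 24.95
tool_pos: [0.4876, -0.003, 0.0873]
eef_rot: [-0.047, 0.74, 0.043, 0.67]
contact_force: [-0.8, -0.6, 30.5]
opening: 0.004
```

Request:
drive_tool:
  deltas:
    - [[0,0,0],[-0.3,0,-0.03],0]
    - [[0,0,0],[-0.3,0,-0.03],0]
    - [[0,0,0],[-0.3,0,-0.03],0]
    - [[0,0,0],[-0.3,0,-0.03],0]
    - [[0,0,0],[-0.3,0,-0.03],0]
    - [[0,0,0],[-0.3,0,-0.03],0]
    - [[0,0,0],[-0.3,0,-0.03],0]
    - [[0,0,0],[-0.3,0,-0.03],0]
    - [[0,0,0],[-0.4,0,-0.04],0]
    - [[0,0,0],[-0.5,0,-0.05],0]
    - [[0,0,0],[-0.8,0,-0.08],0]
    - [[0,0,0],[-1,0,-0.1],0]

```text
clock: 25.95
tool_pos: [0.4856, -0.0031, 0.1356]
eef_rot: [-0.047, 0.742, 0.044, 0.667]
contact_force: [-0.1, -0.2, 0.3]
opening: 0.005
```

Request:
drive_tool:
  deltas:
    - [[0,0,0],[-2,0,-1],0]
    - [[0,0,0],[-3,0,-1.5],0]
    - [[0,0,0],[-3,0,-1.5],0]
    - [[0,0,0],[-3,0,-1.5],0]
    - [[0,0,0],[-2,0,-1],0]
    - [[0,0,0],[0,0,0],0]
    - [[0,0,0],[0,0,0],0]
    - [[0,0,0],[0,0,0],0]
    - [[0,0,0],[0,0,0],0]
    - [[0,0,0],[0,0,0],0]
    - [[0,0,0],[0,0,0],0]
    - [[0,0,0],[0,0,0],0]

```text
clock: 26.95
tool_pos: [0.4352, -0.0099, 0.2707]
eef_rot: [-0.047, 0.743, 0.044, 0.666]
contact_force: [0.7, 0.6, 0.2]
opening: 0.006
```

```bash
python3 - <<'E'
from h import *
t=snap('top')['color'][90:265,120:400]; e=snap('scene')['color'][140:240,190:390]
a=cv2.resize(t,None,fx=2,fy=2,interpolation=cv2.INTER_CUBIC); b=cv2.resize(e,(560,240),interpolation=cv2.INTER_CUBIC)
cv2.imwrite('pics/f7.png',np.vstack([a,b])[:,:,::-1])
E
python3 st.py
```

```text
27.05 [ 0.4353 -0.0099  0.271 ] [ 0.097  0.467 -0.271  1.993  0.161  0.811  1.428] 
 [[-0.106 -0.129  0.986]
 [-0.012  0.992  0.128]
 [-0.994  0.002 -0.107]] [-0.6  0.6 -0.5]
tip [ 0.4341 -0.01    0.26  ] to pad (tool cm) [15.32  0.02  7.19]
```

View pics/f7.png

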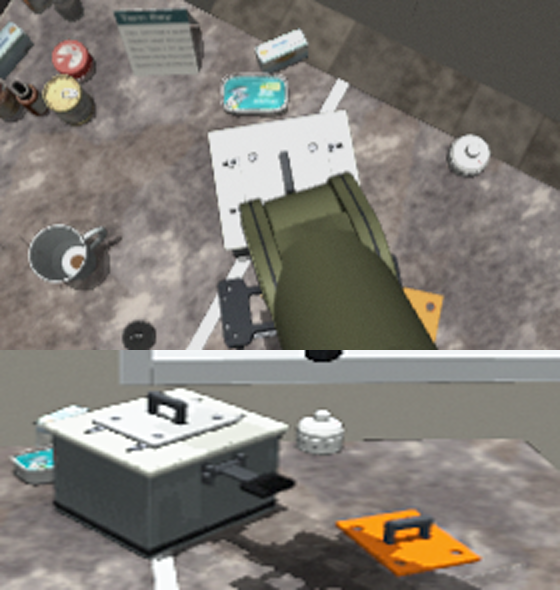

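The lid is closed with the plate lying flat on it (scene part: handle at (165,405)), the lever is back up, and mug, plug, timer and orange plate are in place. The robot touches nothing. Handing in.

```bash
python3 -c "
from plant import r
print(r.finish_job())"
```

```text
the job is handed in; nothing more can be done
None
```

The vent plate is back on the caddy lid and the lever cycle is done. I handed the job in at about 27 s, and the hand-in gives no verdict.

- **Plate:** I set the aluminium plate on the studs, shifted it about 2 mm toward the hinge until it dropped over them, and pressed it flat. It met 12 N at z = 0.1465, where the fully seated height was 0.1467. Then I let go of it.
- **Lever and lid:** I pressed the lever to its stop, held the lid up for about 1.8 s, and released it. The lid angle measured in the image was about 0.65–0.70 rad, so full opening rests on the hard stop rather than on an exact reading.
- **Last view:** The lid was closed with the plate flat on it and the lever was back up. The mug, plug, timer and orange plate looked unmoved, and the contact force was near zero.

Two things did not go cleanly:

- **Force peak:** The fingertip force on the lever pad reached 44 N for a moment at the stop, and I eased it to about 31 N. The 40 N limit is stated for the arm and the gripper's body, and this was on the fingertips.
- **Detour:** My first tilted approach to the lever ran joints 6 and 7 to their limits. I then turned the tool the wrong way before correcting it, which cost about 8 s but touched nothing.

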